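# Isolate the bead spinner and bring its dish to the cup

## Robot

A 6-joint arm with a two-finger parallel gripper is mounted at the origin on the work surface. World frame = base frame: x ahead of the robot, y to its left, z up, the work surface at z = 0. Lengths are in m, angles in rad, forces in N, time in s.
With the tool pointing down it reaches from about 0.275 to 0.825 m from the base axis. Payload 5.2 kg.
Tool frame: the origin (TCP) lies midway between the tips of the shut fingers; the grasp point (between the pads) lies 19 mm behind it (arm.grip_point_offset is the distance from the TCP to the grasp point, in m); x points along the fingers, y is the direction in which the jaws open and shut, and the axes are right-handed (so a half turn about x gives the same grasp; the last joint's range is limited). The gripper opens to 93 mm and grips with 3 to 60 N. Pads are 15 mm wide; open, the fingers measure 128 mm over their backs; the gripper's body (75 mm by 188 mm) begins 65 mm behind the grasp point.
Start: joints at [-1.375, 0.259, 1.535, -0, 1.348, -0.203], TCP at [0.214, -0.507, 0.219] pointing down, gripper open.
Joint ranges: [-3.14, 3.14], [-0.91, 2.08], [0.19, 2.58], [-1.22, 4.36], [0.22, 2.71], [-3.12, 3.12]. Speed limits (rad/s): [2.57, 2.57, 3.14, 3.14, 3.14, 3.14].

## Interface

Orientations are given as a 3x3 rotation matrix whose columns are the frame's x, y, z axes.
In Python, from bench import arm gives the robot as it stands.
- The arm moves only by the shell command python3 -m creep 'ROWS' [FORCE]. ROWS is JSON, a list that holds one entry, the list of rows, each a list of 7 numbers: the shift along the world's x, y, z in mm, then the turn, a rotation vector about the world's x, y, z in rad, then the opening, from 0 (shut) to 1 (fully open). A call has exactly 8 rows; each row is the pose to reach, as a shift and turn from the pose commanded when the call began; what a row does not reach only later rows make up. A row lasts 1/12 s, in which the tool goes at most 41.7 mm and 7.16 degrees, less where a joint would pass 70% of its speed; a pose out of reach is approached as far as the arm can. A call with a gripper value outside its range is refused whole. The fingers move at their own pace and stop on an object; FORCE is the grip in N (left out, the last holds). Time passes only in rows, so rows that repeat a pose let the fingers close, or fill a call up. It gives the time, the measured TCP pose, the force and the opening at its end, in the units of the state.
- arm.observe(): the state, without advancing time (a new reading comes with each control period).
- arm.camera(name): name is "scene" or "top" or "wrist"; returns a dict with "image" (420x560x3 uint8, blue, green, red), "range_z" (420x560 float32, m along the optical axis (not along the pixel's ray), 0 where there is no reading), "fx", "fy", "cx", "cy" (pixels), "R" (3x3) and "t" (3): a world point X has camera coordinates R X + t; the wrist camera has in their place "tool_from_camera" (4x4, takes a point from camera to tool coordinates, whose origin is the TCP and whose axes are the tool frame's). Camera axes: x right, y down, z forward; pixel columns grow to the right and rows downward; lengths in m; the calibration is good to about 2 mm. A picture is of the moment at which its call begins: read the wrist's pose just before it.
- arm.close_job(): hands the job in, once; it reports no verdict.
Trained networks look in the newest picture that a camera, given by its name, has taken for a name from the list of things; names that differ only in an ending like _2 or _b are one class to them, and where a whole thing is asked for, a point or a joint stands for the part that bears it (a point fixed in the world has none). Each returns a list of dicts, best first, with "conf" (0 to 1); they miss things now and then, are a little off and sometimes report something else, mostly with a low value. They report only what shows in the picture. A call takes as long as a camera call.
- arm.spot_in(camera, target): "location" ([column, row] in pixels, amid what is visible of it).
- arm.regions_of(camera, target): "mask" (420x560 bool, what is visible of it) and "location" ([column, row] in pixels, amid what is visible of it).
- arm.pinpoint(camera, target): "location" ([column, row] in pixels: a listed point, or the origin of a listed thing).
The state is a dict: "time": time; "q": joint angles; "qvel": joint speeds; "joint_efforts": joint torques, N m; "ee_pos": TCP position; "orientation": TCP orientation; "wrist_force": force on the tool from outside, world axes, zero at the start; "ft_torque": the same for the moment, N m; "finger_gap": finger opening in m.
Only numpy, scipy, OpenCV 4.12 (cv2) and the standard library are available. Lean on these libraries where they do the work, as an engineer would, in place of code of your own. Each camera call takes 0.05 s, during which the arm holds its last target.

## Task

Turn the bead spinner's rotary handle counter-clockwise fully to its off stop. Then lift the dish off the spinner by its bail handle, turn it a quarter turn so that its spout points along the spinner from the platen towards the steel cup, and hold it still and level with the spout's tip over the middle of the cup, clear of the spinner and cup, ready to tip. Keep the wooden ball loose in the middle of the dish all the way, do not disturb the things standing around, and finish while holding the dish up: do not put it down or tip it.

Things in the scene. Friction and masses are not known exactly. Their poses are not given: they have to be found in the camera images.
- spinner: Fixed white bead spinner, 160 (x) x 310 (y, from -220 to +90) x 45 mm high, turned up to 25 degrees. Origin on the counter below the platen's axis, z up. Black rubber platen at the origin, 90 mm across, top at 60 mm. Rotary handle at y -160 mm. Open steel cup on a 12 mm foot at y +145 mm, rim radius 36 mm. Handle, platen and cup lie in line along its y.
- cup_mouth (a point): Centre of the open mouth of the steel cup, level with its rim (67 mm above the counter), fixed to the spinner. Axes as the spinner's.
- isolator (a joint): Rotary handle's angle, rad, about an upright axis. 0 = off stop, 1.4 = on stop; grows clockwise seen from above, so off is counter-clockwise. At 0 its bar lies along the spinner's x, at 1.4 nearly along its y. No spring: friction (0.08 N m) holds it where left. Starts at 1.2 to 1.4.
- isolator_grip (a point): On the rotary handle's axis, 81 mm above the counter: height to grip its black upright bar, 66 mm long (along this point's x, which turns with the handle), 14 mm thick (y); its top is 12 mm above this point. Under the bar is a 48 mm round boss whose top is 18 mm below this point.
- dish: Loose round steel dish, 126 mm across, 0.17 to 0.3 kg, on the platen. Origin at the centre of its underside, z up, x towards its spout (24 mm wide). Rim 26 mm high, open at the spout. Inside a very shallow cone: 5 degrees, 13 beyond 34 mm. Bail wires rise from the rim at y +-62 mm to a wooden grip. Starts with the spout towards the spinner's -x, +-17 degrees.
- bail_grip (a point): Centre of the dish's wooden grip, 97 mm above the dish's underside, straight above its centre: a bar 54 mm long along the dish's y, 14 mm thick along its x, 20 mm high. Axes as the dish's. The top of the ball lies 55 mm below this point.
- spout (a point): Tip of the dish's spout, 90 mm from the dish's centre along its x and 17 mm above its underside. Axes as the dish's.
- dish_mid (a point): Lowest point of the dish's inside, in its middle, 8 mm above its underside. Axes as the dish's.
- ball_center (a point): Centre of the loose wooden ball, 34 mm across, about 22 g, that lies in the middle of the dish and rolls freely; resting there its centre is 17 mm above dish_mid.
- ball: The same ball as a body; its origin is a point on its surface that turns with it, so use ball_center for its place. Not to be touched.
- spool: Bystander: wooden thread spool, 40 mm across, 50 mm high, upright on the counter on the spinner's +x side. Origin at the centre of its underside. Leave it alone.
- tape: Bystander: roll of tape, 70 mm across, 25 mm high, lying flat on the counter on the spinner's +x side. Origin at the centre of its underside. Leave it alone.
- bead_jar: Bystander: closed glass jar, 54 mm across, 60 mm high, on the counter beyond the cup. Origin at the centre of its underside. Leave it alone.

How it is judged:
By the outcome, as a careful person would: the job done as asked, in the order asked, and still so for the second after the job is handed in, while the arm keeps its last pose, push and grip.
It also fails if it takes over 64 s, if anything falls off the work surface, if the arm or the gripper's body presses on something with over 40 N, if the wrist force passes 120 N, or if a joint passes its speed limit or range.

## Working session

There is one attempt and no reset: what is moved stays moved. The work goes in short steps, Python scripts to look and compute and a shell command to move; the robot and the scene stay as the last step left them, time stands still between calls to the robot, and variables do not carry over. Pictures are saved under pics/ and viewed, and the job is handed in when it is done.

```bash
ls; mkdir -p pics; cat > h.py <<'E'
import numpy as np, cv2
from bench import arm
np.set_printoptions(precision=4,suppress=True)
def w(c,u,v,z):
    # pixel -> world at height z
    R=np.array(c["R"]);t=np.array(c["t"])
    d=R.T@np.array([(u-c["cx"])/c["fx"],(v-c["cy"])/c["fy"],1.]);o=-R.T@t
    return o+d*(z-o[2])/d[2]
E
python3 - <<'E'
from h import *
s=arm.observe();print(s)
for n in("top","scene"):
    c=arm.camera(n);cv2.imwrite(f"pics/{n}0.png",c["image"]);print(n,c["fx"],-np.array(c["R"]).T@c["t"],c["R"])
    for k,z in [("cup_mouth",.067),("isolator_grip",.081),("bail_grip",.157),("spout",.077),("dish",.06),("spinner",0),("ball_center",.085),("spool",0),("tape",0),("bead_jar",0)]:
        r=arm.pinpoint(n,k)
        print(k,[(np.round(a["location"],1),round(a["conf"],2),w(c,*a["location"],z)) for a in r[:2]])
E
```

```text
pics
{'time': 0.0, 'q': array([-1.3748,  0.2594,  1.5361, -0.    ,  1.348 , -0.2028]), 'qvel': array([ 0.0009,  0.0004, -0.0008, -0.0012,  0.0003,  0.0003]), 'joint_efforts': array([  0.    , -43.7315, -28.4007,   0.0719,   0.0413,  -0.0001]), 'ee_pos': array([ 0.2135, -0.5063,  0.2178]), 'orientation': array([[-0.0004,  0.3883, -0.9215],
       [ 0.0018, -0.9215, -0.3883],
       [-1.    , -0.0018, -0.0003]]), 'wrist_force': array([-0.3589,  0.969 , -0.1262]), 'ft_torque': array([0.0699, 0.0201, 0.0176]), 'finger_gap': 0.09276867242129813}
top 431.65384752356374 [0.4442 0.1029 1.06  ] [[ 0.016  -0.9998 -0.0111]
 [-0.9831 -0.0137 -0.1828]
 [ 0.1826  0.0138 -0.9831]]
cup_mouth [(array([249.8, 240.8]), 0.69, array([0.5437, 0.1765, 0.067 ]))]
isolator_grip [(array([382.1, 265.5]), 0.95, array([ 0.4912, -0.1229,  0.081 ])), (array([311.7, 254.6]), 0.26, array([0.5132, 0.0348, 0.081 ]))]
bail_grip [(array([309.5, 291.4]), 0.72, array([0.4326, 0.0445, 0.157 ])), (array([310.2, 249.7]), 0.62, array([0.5179, 0.0432, 0.157 ]))]
spout [(array([306.8, 294.4]), 0.62, array([0.4249, 0.0454, 0.077
[... 876 characters left out ...]
ay([217.2, 230. ]), 0.54, array([ 0.5964, -0.031 ,  0.157 ]))]
spout [(array([184.1, 206.9]), 0.71, array([0.4211, 0.0426, 0.077 ])), (array([213.2, 191. ]), 0.62, array([0.4289, 0.1185, 0.077 ]))]
dish [(array([219.1, 232.4]), 0.57, array([0.5178, 0.0427, 0.06  ]))]
spinner [(array([217.6, 257.2]), 0.87, array([0.5163, 0.0327, 0.    ]))]
ball_center []
spool [(array([233.5, 323.4]), 0.64, array([ 0.6553, -0.0701,  0.    ])), (array([340.2, 200.5]), 0.18, array([0.607 , 0.3443, 0.    ]))]
tape [(array([298.9, 284.2]), 0.9, array([0.6892, 0.0751, 0.    ]))]
bead_jar [(array([340.1, 202. ]), 0.55, array([0.61  , 0.3394, 0.    ])), (array([210.8, 192.2]), 0.55, array([0.3468, 0.1834, 0.    ]))]
```

View pics/top0.png

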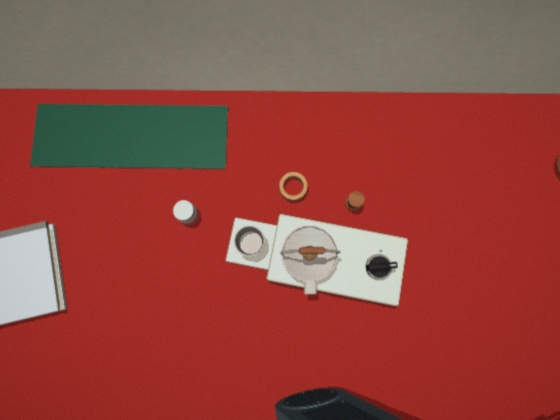

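View pics/scene0.png

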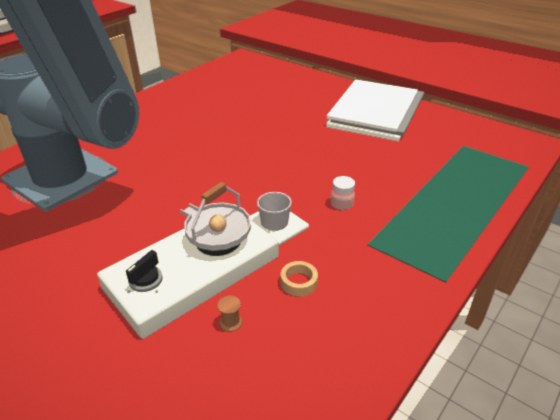

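The top view shows the dish at about (310,254), the handle at (380,266) with its bar pointing right, and the cup at (250,241). The jar, tape and spool stand clear of the work. Next I'll measure the geometry more closely from depth.

```bash
cat >> h.py <<'E'
def cloud(c,mask,TW=None):
    v,u=np.nonzero(mask&(c["range_z"]>0));z=c["range_z"][v,u]
    P=np.c_[(u-c["cx"])/c["fx"]*z,(v-c["cy"])/c["fy"]*z,z]
    if "R" in c: return (P-np.array(c["t"]))@np.array(c["R"])
    T=TW@np.array(c["tool_from_camera"]);return P@T[:3,:3].T+T[:3,3]
def toolT(s):
    T=np.eye(4);T[:3,:3]=s["orientation"];T[:3,3]=s["ee_pos"];return T
def rect(P):
    r=cv2.minAreaRect((P[:,:2]*1000).astype(np.float32));return r
def pca(P):
    m=P[:,:2].mean(0);e,V=np.linalg.eigh(np.cov((P[:,:2]-m).T));return m,np.degrees(np.arctan2(V[1,1],V[0,1])),np.sqrt(e)
E
python3 - <<'E'
from h import *
for n in("top","scene"):
    c=arm.camera(n); full=np.ones((420,560),bool); P=cloud(c,full)
    P=P[(abs(P[:,0]-.51)<.2)&(abs(P[:,1]-.03)<.25)]
    a=P[(P[:,2]>.04)&(P[:,2]<.05)]
    print(n,"top plate",rect(a),len(a))
    iso=np.hypot(P[:,0]-.4905,P[:,1]+.121)<.045
    b=P[iso&(P[:,2]>.08)&(P[:,2]<.1)]; print("bar",len(b),rect(b),pca(b))
    b=P[(np.hypot(P[:,0]-.52,P[:,1]-.04)<.05)&(P[:,2]>.148)&(P[:,2]<.18)]; print("grip",len(b),rect(b),pca(b),b[:,2].max())
    b=P[(np.hypot(P[:,0]-.5453,P[:,1]-.1726)<.05)&(P[:,2]>.060)&(P[:,2]<.072)]; print("rim",len(b),cv2.minEnclosingCircle((b[:,:2]*1000).astype(np.float32)))
    b=P[(np.hypot(P[:,0]-.52,P[:,1]-.04)<.075)&(P[:,2]>.076)&(P[:,2]<.092)]; print("dish",len(b),cv2.minEnclosingCircle((b[:,:2]*1000).astype(np.float32)))
E
```

```text
top top plate ((558.813232421875, 6.4831390380859375), (395.4656066894531, 246.548583984375), 79.76738739013672) 5870
bar 197 ((491.3865051269531, -121.30780792236328), (13.953471183776855, 66.03596496582031), 6.030802249908447) (array([ 0.4912, -0.1201]), np.float64(96.17615527020584), array([0.004 , 0.0195]))
grip 209 ((517.9933471679688, 39.95979309082031), (14.427973747253418, 73.6955337524414), 1.3713722229003906) (array([0.5171, 0.0405]), np.float64(91.85283198325054), array([0.0039, 0.0182])) 0.172440732559706
rim 157 ((545.7865600585938, 178.21246337890625), 35.590118408203125)
dish 907 ((513.0818481445312, 41.60436248779297), 68.3908462524414)
scene top plate ((558.79736328125, 8.423538208007812), (398.07269287109375, 248.40365600585938), 79.5708236694336) 6918
bar 370 ((492.08843994140625, -120.81906127929688), (15.99166202545166, 65.36328125), 7.132393836975098) (array([ 0.4946, -0.1228]), np.float64(95.44988201147343), array([0.004 , 0.0196]))
grip 321 ((518.8056030273438, 39.75502395629883), (14.56738567352295, 72.27554321289062), 0.8157777786254883) (array([0.5212, 0.037 ]), np.float64(89.3346829224732), array([0.0036, 0.0178])) 0.16892513181418176
rim 243 ((545.3217163085938, 179.5862579345703), 37.16633605957031)
dish 997 ((513.6878662109375, 40.03111267089844), 68.68656158447266)
```

```bash
python3 -m creep '[[[12,17,0,0,0,0.06,1],[36,50,0,0,0,0.17,1],[60,83,0,0,0,0.28,1],[84,116,0,0,0,0.4,1],[108,149,0,0,0,0.51,1],[132,182,0,0,0,0.62,1],[156,215,0,0,0,0.74,1],[180,248,0,0,0,0.85,1]]]'
python3 -m creep '[[[24,33,0,0,0,0.11,1],[48,66,0,0,0,0.22,1],[72,99,-10,0,0,0.33,1],[88,121,-20,0,0,0.4,1],[96,134,-30,0,0,0.43,1],[97,138,-40,0,0,0.433,1],[97,138,-40,0,0,0.433,1],[97,138,-40,0,0,0.433,1]]]'
python3 - <<'E'
from h import *
s=arm.observe();print(s["ee_pos"],s["orientation"],s["wrist_force"],s["q"])
c=arm.camera("wrist");cv2.imwrite("pics/w1.png",c["image"])
P=cloud(c,np.ones((420,560),bool),toolT(s))
iso=np.hypot(P[:,0]-.4915,P[:,1]+.121)<.045
b=P[iso&(P[:,2]>.08)&(P[:,2]<.1)]; print("bar",len(b),rect(b),pca(b),b[:,2].max() if len(b) else 0)
E
```

```text
time: 1.87
ee_pos: [0.3944, -0.2571, 0.2189]
orientation: [[0.0, 0.95, -0.311], [-0.0, -0.311, -0.95], [-1.0, 0.001, 0.0]]
wrist_force: [-0.0, 0.0, -0.2]
finger_gap: 0.0931
time: 2.53
ee_pos: [0.4898, -0.1211, 0.1782]
orientation: [[-0.002, 0.994, 0.11], [0.0, 0.11, -0.994], [-1.0, -0.002, -0.0]]
wrist_force: [-0.1, -0.2, 0.1]
finger_gap: 0.0927
[ 0.4898 -0.1211  0.1782] [[-0.0017  0.9939  0.1101]
 [ 0.0002  0.1101 -0.9939]
 [-1.     -0.0016 -0.0004]] [-0.115  -0.2246  0.117 ] [-0.4634  0.2106  1.7015 -0.0006  1.2311 -0.5735]
bar 1175 ((491.1093444824219, -117.21751403808594), (13.300052642822266, 65.21813201904297), 6.12896728515625) (array([ 0.4907, -0.1153]), np.float64(96.24550699246184), array([0.0039, 0.0191])) 0.09504052400661928
```

View pics/w1.png

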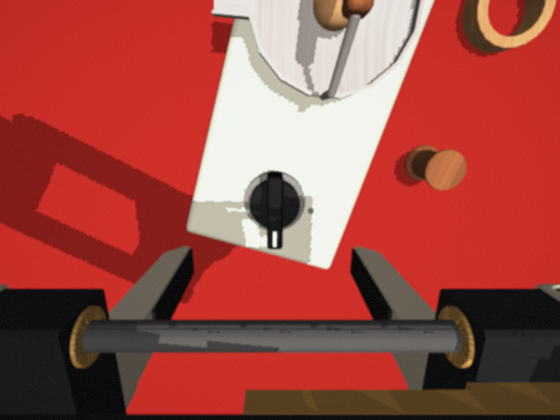

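The wrist view shows the handle at (275,200) with its bar lined up between the open jaws. Next I'll descend and grip it.

```bash
python3 -m creep '[[[1,1,-10,0,0,0,1],[1,1,-30,0,0,0,1],[1,1,-55,0,0,0,1],[1,1,-80,0,0,0,1],[1,1,-98,0,0,0,1],[1,1,-108,0,0,0,1],[1,1,-110,0,0,0,1],[1,1,-110,0,0,0,1]]]'
python3 -m creep '[[[0,0,0,0,0,0,0],[0,0,0,0,0,0,0],[0,0,0,0,0,0,0],[0,0,0,0,0,0,0],[0,0,0,0,0,0,0],[0,0,0,0,0,0,0],[0,0,0,0,0,0,0],[0,0,0,0,0,0,0]]]' 20
```

```text
time: 3.25
ee_pos: [0.4914, -0.1204, 0.0685]
orientation: [[-0.001, 0.994, 0.109], [0.0, 0.109, -0.994], [-1.0, -0.001, -0.0]]
wrist_force: [1.0, -0.4, 0.5]
finger_gap: 0.093
time: 3.92
ee_pos: [0.4916, -0.1198, 0.0687]
orientation: [[0.0, 0.994, 0.111], [-0.0, 0.111, -0.994], [-1.0, 0.0, 0.0]]
wrist_force: [0.2, 0.4, -0.1]
finger_gap: 0.0441
```

```bash
python3 -m creep '[[[0,0,0,0,0,0,0],[0,0,0,0,0,0,0],[0,0,0,0,0,0,0],[0,0,0,0,0,0,0],[0,0,0,0,0,0,0],[0,0,0,0,0,0,0],[0,0,0,0,0,0,0],[0,0,0,0,0,0,0]]]' 20
```

```text
time: 4.58
ee_pos: [0.4919, -0.1198, 0.0686]
orientation: [[0.001, 0.994, 0.111], [0.0, 0.111, -0.994], [-1.0, 0.001, -0.0]]
wrist_force: [3.0, 0.8, -2.6]
finger_gap: 0.014
```

```bash
python3 -m creep '[[[0,0,0,0,0,0.06,0],[0,0,0,0,0,0.14,0],[0,0,0,0,0,0.23,0],[0,0,0,0,0,0.32,0],[0,0,0,0,0,0.41,0],[0,0,0,0,0,0.5,0],[0,0,0,0,0,0.57,0],[0,0,0,0,0,0.6,0]]]'
python3 -m creep '[[[0,0,0,0,0,0.06,0],[0,0,0,0,0,0.14,0],[0,0,0,0,0,0.23,0],[0,0,0,0,0,0.32,0],[0,0,0,0,0,0.41,0],[0,0,0,0,0,0.5,0],[0,0,0,0,0,0.57,0],[0,0,0,0,0,0.6,0]]]'
python3 - <<'E'
from h import *
s=arm.observe();print(s["ee_pos"],s["wrist_force"],s["ft_torque"],s["q"])
E
```

```text
time: 5.25
ee_pos: [0.4917, -0.1199, 0.0686]
orientation: [[0.0, 0.755, 0.655], [-0.0, 0.655, -0.755], [-1.0, 0.0, 0.0]]
wrist_force: [1.1, 0.6, -1.6]
finger_gap: 0.0136
time: 5.92
ee_pos: [0.4916, -0.1201, 0.0687]
orientation: [[0.0, 0.253, 0.967], [-0.0, 0.967, -0.253], [-1.0, -0.0, 0.0]]
wrist_force: [1.2, 0.7, -1.8]
finger_gap: 0.0139
[ 0.4916 -0.1201  0.0687] [ 1.227   0.7273 -1.8391] [-0.0536 -0.3852 -0.0849] [-0.4601  0.3368  1.8353 -0.0004  0.9693 -1.7745]
```

```bash
python3 -m creep '[[[0,0,0,0,0,0.02,0],[0,0,0,0,0,0.04,0],[0,0,0,0,0,0.06,0],[0,0,0,0,0,0.075,0],[0,0,0,0,0,0.09,0],[0,0,0,0,0,0.1,0],[0,0,0,0,0,0.11,0],[0,0,0,0,0,0.11,0]]]'
python3 - <<'E'
from h import *
s=arm.observe();print(s["ee_pos"],s["wrist_force"],s["ft_torque"],s["q"],s["q"][0]-s["q"][5])
E
```

```text
time: 6.58
ee_pos: [0.4916, -0.1201, 0.0687]
orientation: [[0.0, 0.149, 0.989], [-0.0, 0.989, -0.149], [-1.0, -0.0, 0.0]]
wrist_force: [-0.1, -2.3, -2.7]
finger_gap: 0.0138
[ 0.4916 -0.1201  0.0687] [-0.1224 -2.3372 -2.706 ] [-0.5047 -0.3413 -0.3459] [-0.4601  0.3368  1.8353 -0.0002  0.9693 -1.8812] 1.421091850273028
```

```bash
python3 -m creep '[[[0,0,0,0,0,0.01,0],[0,0,0,0,0,0.02,0],[0,0,0,0,0,0.03,0],[0,0,0,0,0,0.035,0],[0,0,0,0,0,0.035,0],[0,0,0,0,0,0.035,0],[0,0,0,0,0,0.035,0],[0,0,0,0,0,0.035,0]]]' 25
python3 - <<'E'
from h import *
s=arm.observe();print(s["ee_pos"],s["wrist_force"],s["ft_torque"],s["q"],s["q"][0]-s["q"][5])
E
```

```text
time: 7.25
ee_pos: [0.4915, -0.12, 0.0687]
orientation: [[-0.0, 0.115, 0.993], [-0.0, 0.993, -0.115], [-1.0, -0.0, -0.0]]
wrist_force: [-0.5, -4.9, -0.9]
finger_gap: 0.0144
[ 0.4915 -0.12    0.0687] [-0.4661 -4.9112 -0.8589] [-0.7684 -0.1428 -0.5394] [-0.46    0.3367  1.8354 -0.0004  0.9695 -1.9157] 1.4557321333994646
```

```bash
python3 -m creep '[[[0,0,0,0,0,-0.01,0.1],[0,0,0,0,0,-0.01,0.3],[0,0,0,0,0,-0.01,0.5],[0,0,0,0,0,-0.01,0.6],[0,0,0,0,0,-0.01,0.6],[0,0,0,0,0,-0.01,0.6],[0,0,0,0,0,-0.01,0.6],[0,0,8,0,0,-0.01,0.6]]]'
python3 -m creep '[[[0,0,10,0,0,0,0.6],[0,0,35,0,0,0,0.6],[0,0,65,0,0,0,0.7],[0,0,95,0,0,0,0.8],[0,0,115,0,0,0,1],[0,0,130,0,0,0,1],[0,0,135,0,0,0,1],[0,0,135,0,0,0,1]]]'
python3 - <<'E'
from h import *
s=arm.observe();print(s["ee_pos"],s["wrist_force"],s["q"][0]-s["q"][5])
c=arm.camera("wrist");cv2.imwrite("pics/w2.png",c["image"])
P=cloud(c,np.ones((420,560),bool),toolT(s))
b=P[(np.hypot(P[:,0]-.4915,P[:,1]+.121)<.045)&(P[:,2]>.08)&(P[:,2]<.1)]; print("bar",len(b),rect(b),pca(b))
b=P[(np.hypot(P[:,0]-.52,P[:,1]-.04)<.05)&(P[:,2]>.148)&(P[:,2]<.18)]; print("grip",len(b), (rect(b),pca(b)) if len(b)>5 else 0)
b=P[(P[:,2]>.042)&(P[:,2]<.048)];print("plate",len(b),rect(b))
c=arm.camera("top");P=cloud(c,np.ones((420,560),bool))
b=P[(np.hypot(P[:,0]-.52,P[:,1]-.04)<.05)&(P[:,2]>.148)&(P[:,2]<.18)]; print("grip",len(b), (rect(b),pca(b)) if len(b)>5 else 0)
E
```

```text
time: 7.92
ee_pos: [0.4906, -0.1192, 0.0757]
orientation: [[-0.003, 0.124, 0.992], [0.001, 0.992, -0.124], [-1.0, 0.001, -0.003]]
wrist_force: [-0.1, -1.0, -0.1]
finger_gap: 0.0542
time: 8.58
ee_pos: [0.4925, -0.1202, 0.2138]
orientation: [[0.004, 0.124, 0.992], [-0.002, 0.992, -0.124], [-1.0, -0.001, 0.004]]
wrist_force: [0.7, -0.2, -0.4]
finger_gap: 0.0905
[ 0.4925 -0.1202  0.2138] [ 0.7243 -0.2134 -0.3573] 1.446087663465976
bar 954 ((490.13262939453125, -118.26078796386719), (14.004459381103516, 65.38468933105469), 79.6573486328125) (array([ 0.4882, -0.118 ]), np.float64(169.84586280370712), array([0.004, 0.019]))
grip 1983 (((516.617919921875, 43.309547424316406), (14.206389427185059, 75.50193786621094), 1.9808261394500732), (array([0.5147, 0.0393]), np.float64(92.66549117816493), array([0.0038, 0.0172])))
plate 21914 ((554.2958984375, 8.101806640625), (389.862060546875, 238.7162628173828), 79.69074249267578)
grip 212 (((517.8609008789062, 41.083797454833984), (14.400619506835938, 75.5208969116211), 2.1139235496520996), (array([0.517 , 0.0409]), np.float64(91.78729178401488), array([0.0039, 0.0185])))
```

View pics/w2.png

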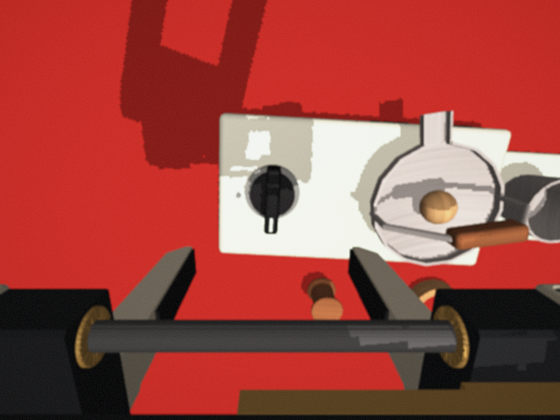

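The handle's bar now reads 169.8 degrees, which is along the spinner's x (-10.2 degrees), so it is at the off stop. Next I'll move above the bail grip.

```bash
python3 -m creep '[[[0,5,10,0,0,-0.06,1],[3,20,25,0,0,-0.17,1],[6,40,30,0,0,-0.28,1],[10,60,30,0,0,-0.39,1],[13,80,30,0,0,-0.5,1],[16,100,30,0,0,-0.61,1],[19,120,30,0,0,-0.72,1],[21,135,30,0,0,-0.83,1]]]'
python3 -m creep '[[[2,10,0,0,0,-0.11,1],[3,18,0,0,0,-0.22,1],[4,24,0,0,0,-0.32,1],[5,26,0,0,0,-0.39,1],[5,26,0,0,0,-0.42,1],[5,26,0,0,0,-0.42,1],[5,26,0,0,0,-0.42,1],[5,26,0,0,0,-0.42,1]]]'
cat > m.py <<'E'
from h import *
import sys
s=arm.observe();print(s["ee_pos"],s["wrist_force"],s["q"],np.degrees(s["q"][0]-s["q"][5]))
def brown(c):
    h=cv2.cvtColor(c["image"],cv2.COLOR_BGR2HSV);return (h[...,0]>3)&(h[...,0]<16)&(h[...,1]>90)&(h[...,1]<235)
for n in("wrist","top","scene"):
    c=arm.camera(n);cv2.imwrite(f"pics/{n}_{sys.argv[1]}.png",c["image"])
    m=brown(c);P=cloud(c,m,toolT(s))
    b=P[(np.hypot(P[:,0]-.518,P[:,1]-.04)<.05)&(P[:,2]>.14)&(P[:,2]<.18)]
    print(n,"grip",len(b), (rect(b),pca(b)[1],np.percentile(b[:,2],98)) if len(b)>5 else 0)
    for k,z in (("bail_grip",.157),("spout",.077),("ball_center",.085),("dish_mid",.068)):
        r=arm.pinpoint(n,k)
        if n!="wrist":print(k,[(round(a["conf"],2),w(c,*a["location"],z)[:2]) for a in r[:2]])
        else:
            T=toolT(s)@np.array(c["tool_from_camera"])
            for a in r[:2]:
                d=T[:3,:3]@[(a["location"][0]-c["cx"])/c["fx"],(a["location"][1]-c["cy"])/c["fy"],1];o=T[:3,3];print(k,round(a["conf"],2),(o+d*(z-o[2])/d[2])[:2])
E
python3 m.py a
```

```text
time: 9.35
ee_pos: [0.5118, 0.0168, 0.24]
orientation: [[-0.003, 0.819, 0.574], [0.001, 0.574, -0.819], [-1.0, -0.002, -0.003]]
wrist_force: [-0.2, -0.3, -0.1]
finger_gap: 0.093
time: 10.02
ee_pos: [0.5172, 0.0411, 0.2408]
orientation: [[-0.002, 0.981, 0.196], [0.0, 0.196, -0.981], [-1.0, -0.002, -0.001]]
wrist_force: [0.3, -0.1, 0.3]
finger_gap: 0.093
[0.5172 0.0411 0.2408] [ 0.2621 -0.0722  0.3189] [-0.1359  0.189   1.5704 -0.      1.384  -0.3328] 11.28235512598917
wrist grip 1016 (((517.3930053710938, 41.767337799072266), (13.96114730834961, 59.44556427001953), 1.54278564453125), np.float64(92.17238117932462), np.float64(0.1681923797772906))
bail_grip 0.77 [0.5171 0.0441]
bail_grip 0.56 [0.5331 0.1656]
spout 0.7 [0.4278 0.0468]
spout 0.55 [0.5181 0.0483]
ball_center 0.59 [0.5438 0.1766]
dish_mid 0.56 [0.5152 0.0418]
top grip 10 (((512.2169799804688, 63.676273345947266), (6.443099021911621, 4.05010986328125), 89.40986633300781), np.float64(65.27773805934237), np.float64(0.16818131777360956))
bail_grip [(0.75, array([0.5173, 0.0437]))]
spout [(0.8, array([0.4266, 0.0394]))]
ball_center []
dish_mid [(0.54, array([0.5194, 0.0314]))]
scene grip 278 (((518.4465942382812, 42.74576950073242), (14.977767944335938, 56.02073287963867), 1.3610302209854126), np.float64(89.91501475720223), np.float64(0.16813071838451082))
bail_grip [(0.94, array([0.5168, 0.0373]))]
spout [(0.94, array([0.425 , 0.0336]))]
ball_center [(0.73, array([0.5109, 0.0444]))]
dish_mid [(0.66, array([0.5104, 0.046 ]))]
```

View pics/wrist_a.png

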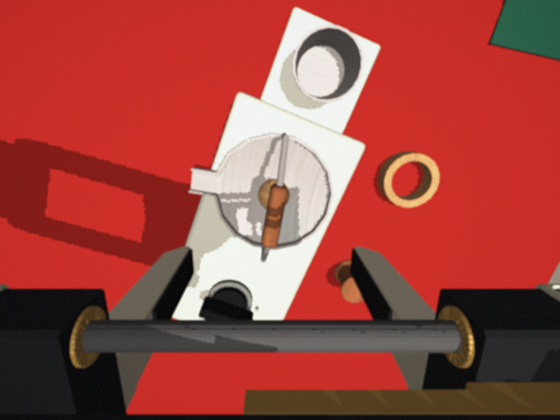

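The wrist view shows the bail grip at about (272,215), the ball just under it at about (272,190), the spout to the left at (205,180) and the cup at (325,65). I'll align the jaws with the grip and descend.

```bash
python3 -m creep '[[[0,0,-5,0,0,-0.05,1],[0.5,0.5,-20,0,0,-0.11,1],[0.5,0.5,-40,0,0,-0.16,1],[0.5,0.5,-60,0,0,-0.171,1],[0.5,0.5,-80,0,0,-0.171,1],[0.5,0.5,-94,0,0,-0.171,1],[0.5,0.5,-101,0,0,-0.171,1],[0.5,0.5,-101,0,0,-0.171,0.7]]]'
python3 -m creep '[[[0,0,0,0,0,0,0.4],[0,0,0,0,0,0,0.4],[0,0,0,0,0,0,0.4],[0,0,0,0,0,0,0.4],[0,0,0,0,0,0,0.4],[0,0,0,0,0,0,0.4],[0,0,0,0,0,0,0.4],[0,0,0,0,0,0,0.4]]]' 10
python3 m.py b
```

```text
time: 11.43
ee_pos: [0.517, 0.0418, 0.1391]
orientation: [[-0.003, 1.0, 0.025], [0.0, 0.025, -1.0], [-1.0, -0.003, -0.001]]
wrist_force: [0.0, -0.3, -0.7]
finger_gap: 0.0899
time: 12.1
ee_pos: [0.5181, 0.0416, 0.1408]
orientation: [[0.0, 1.0, 0.025], [-0.0, 0.025, -1.0], [-1.0, 0.0, 0.0]]
wrist_force: [-0.1, 0.1, 0.0]
finger_gap: 0.0391
[0.5181 0.0416 0.1408] [-0.1481  0.0972  0.0088] [-0.1346  0.272   1.7193 -0.      1.1501 -0.1596] 1.431057563807888
wrist grip 2359 (((521.558837890625, 44.01966857910156), (46.91647720336914, 43.684547424316406), 60.43709182739258), np.float64(91.43986499872375), np.float64(0.16804533742673258))
bail_grip 0.69 [0.5167 0.0453]
spout 0.67 [0.4296 0.0424]
spout 0.3 [0.5176 0.0022]
ball_center 0.73 [0.5156 0.0414]
dish_mid 0.58 [0.5184 0.0428]
dish_mid 0.44 [0.5187 0.0381]
top grip 0 0
bail_grip []
spout [(0.54, array([0.4271, 0.0351])), (0.52, array([0.512 , 0.0422]))]
ball_center [(0.44, array([ 0.6407, -0.0633]))]
dish_mid []
scene grip 197 (((516.017333984375, 32.75139617919922), (37.84794235229492, 69.2903060913086), 88.22772979736328), np.float64(49.19190292975003), np.float64(0.16865196356171847))
bail_grip [(0.55, array([0.512 , 0.0402]))]
spout [(0.55, array([0.4287, 0.0372]))]
ball_center [(0.69, array([0.5108, 0.0466]))]
dish_mid [(0.98, array([0.5127, 0.0478]))]
```

View pics/wrist_b.png

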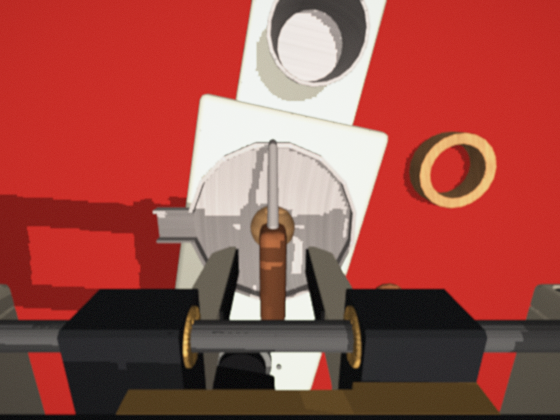

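View pics/scene_b.png

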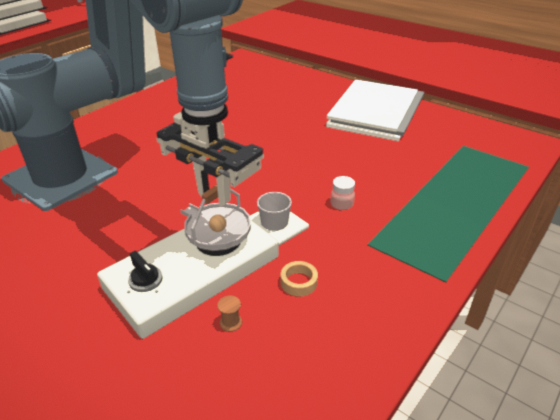

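The wrist view shows the grip's bar (col 272) centred between the fingers (cols 238 and 312), with the ball in the middle of the dish. I'll close on it.

```bash
python3 -m creep '[[[0,0,0,0,0,0,0.3],[0,0,0,0,0,0,0.25],[0,0,0,0,0,0,0.2],[0,0,0,0,0,0,0.15],[0,0,0,0,0,0,0.1],[0,0,0,0,0,0,0.05],[0,0,0,0,0,0,0],[0,0,0,0,0,0,0]]]' 10
python3 -m creep '[[[0,0,0,0,0,0,0],[0,0,0,0,0,0,0],[0,0,0,0,0,0,0],[0,0,0,0,0,0,0],[0,0,0,0,0,0,0],[0,0,0,0,0,0,0],[0,0,0,0,0,0,0],[0,0,0,0,0,0,0]]]' 40
```

```text
time: 13.52
ee_pos: [0.5182, 0.0416, 0.1406]
orientation: [[0.0, 1.0, 0.025], [-0.0, 0.025, -1.0], [-1.0, 0.0, 0.0]]
wrist_force: [0.9, 0.2, -0.5]
finger_gap: 0.014
time: 14.18
ee_pos: [0.5181, 0.0416, 0.1407]
orientation: [[0.0, 1.0, 0.025], [-0.0, 0.025, -1.0], [-1.0, 0.0, 0.0]]
wrist_force: [0.7, -0.1, -1.4]
finger_gap: 0.0135
```

```bash
python3 -m creep '[[[0,0,0,0,0,0,0],[0,0,0.5,0,0,0,0],[0,0,1,0,0,0,0],[0,0,2,0,0,0,0],[0,0,3,0,0,0,0],[0,0,4,0,0,0,0],[0,0,5,0,0,0,0],[0,0,5,0,0,0,0]]]' 40
python3 m.py c
```

```text
time: 14.85
ee_pos: [0.5182, 0.0416, 0.1459]
orientation: [[0.0, 1.0, 0.025], [-0.0, 0.025, -1.0], [-1.0, 0.0, 0.0]]
wrist_force: [0.2, -0.7, -3.2]
finger_gap: 0.0135
[0.5182 0.0416 0.1459] [ 0.1522 -0.7213 -3.1929] [-0.1346  0.2668  1.7125 -0.      1.1619 -0.1596] 1.4311904030932523
wrist grip 2473 (((517.571533203125, 46.875160217285156), (14.777700424194336, 49.40940856933594), 2.0194554328918457), np.float64(91.3764059623797), np.float64(0.17339171695616093))
bail_grip 0.55 [0.5169 0.0402]
bail_grip 0.19 [0.6012 0.1032]
spout 0.63 [0.4252 0.0406]
ball_center 0.83 [0.5183 0.0413]
dish_mid 0.77 [0.5195 0.0431]
top grip 0 0
bail_grip []
spout []
ball_center []
dish_mid [(0.65, array([0.5181, 0.038 ])), (0.65, array([0.5115, 0.0398]))]
scene grip 137 (((523.0076904296875, 32.736263275146484), (45.08356857299805, 29.959449768066406), 35.047813415527344), np.float64(66.12036745227698), np.float64(0.17298569339474723))
bail_grip [(0.82, array([0.5073, 0.0465]))]
spout [(0.6, array([0.4163, 0.0431]))]
ball_center [(0.76, array([0.5064, 0.0447]))]
dish_mid [(0.7, array([0.5114, 0.0437]))]
```

View pics/scene_c.png

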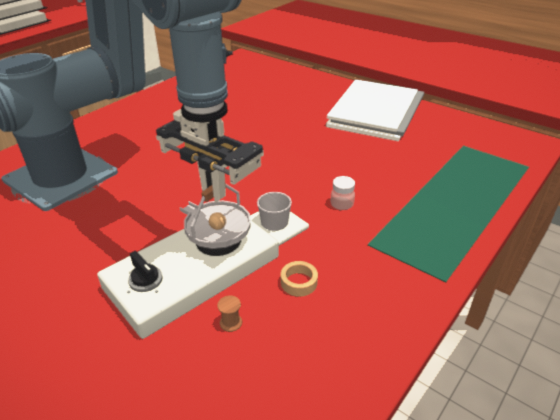

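View pics/wrist_c.png

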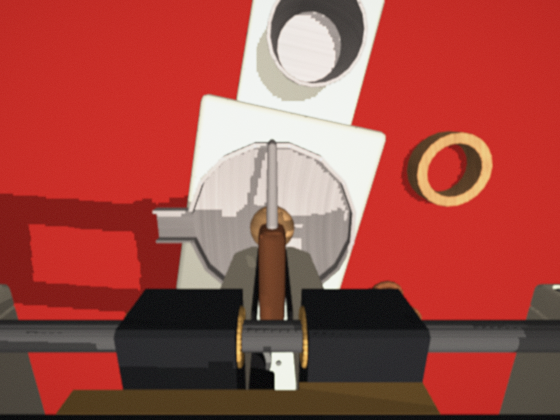

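The dish is off the platen, with about 3 N on the wrist, and the ball is centred at (272,220). I'll lift gently, then turn about the vertical while moving to the pour place.

```bash
python3 -m creep '[[[0,0,1,0,0,0,0],[0,0,3,0,0,0,0],[0,0,7,0,0,0,0],[0,0,12,0,0,0,0],[0,0,18,0,0,0,0],[0,0,24,0,0,0,0],[0,0,28,0,0,0,0],[0,0,30,0,0,0,0]]]' 40
python3 -m creep '[[[0,0,0,0,0,-0.01,0],[0,0,0,0,0,-0.03,0],[0,0,0,0,0,-0.06,0],[0,0,0,0,0,-0.1,0],[0,0,0,0,0,-0.15,0],[0,0,0,0,0,-0.2,0],[0,0,0,0,0,-0.25,0],[0,0,0,0,0,-0.3,0]]]'
python3 m.py d | head -12
```

```text
time: 16.27
ee_pos: [0.5186, 0.0416, 0.1768]
orientation: [[0.002, 1.0, 0.025], [-0.0, 0.025, -1.0], [-1.0, 0.002, 0.0]]
wrist_force: [-0.0, 0.5, -3.2]
finger_gap: 0.013
time: 16.93
ee_pos: [0.5178, 0.0417, 0.1752]
orientation: [[-0.001, 0.961, -0.275], [0.0, -0.275, -0.961], [-1.0, -0.001, 0.0]]
wrist_force: [0.5, -0.6, -3.1]
finger_gap: 0.0136
[0.5178 0.0417 0.1752] [ 0.502  -0.609  -3.0775] [-0.1346  0.2389  1.6721 -0.      1.2315  0.144 ] -15.96250990736772
wrist grip 0 0
bail_grip 0.93 [0.5116 0.0272]
bail_grip 0.63 [0.5211 0.0565]
spout 0.55 [0.415  0.0619]
ball_center 0.89 [0.5151 0.0322]
dish_mid 0.86 [0.5126 0.0306]
top grip 0 0
bail_grip []
spout []
ball_center []
dish_mid []
```

View pics/wrist_d.png

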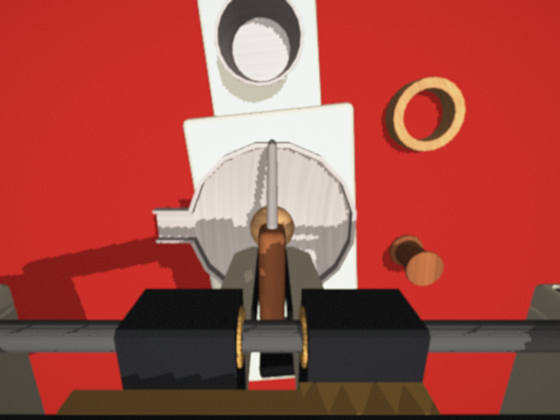

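The ball is still centred at (272,222) and the dish turns with the gripper. I'll carry on.

```bash
python3 -m creep '[[[0,0.5,0,0,0,-0.05,0],[0.3,1.5,0,0,0,-0.1,0],[0.6,3,0,0,0,-0.15,0],[1,5,0,0,0,-0.2,0],[1.5,7,0,0,0,-0.25,0],[2,9,0,0,0,-0.3,0],[2.5,11,0,0,0,-0.35,0],[3,13,0,0,0,-0.4,0]]]'
python3 -m creep '[[[0.5,2,0,0,0,-0.05,0],[1,4,0,0,0,-0.1,0],[1.5,6,0,0,0,-0.15,0],[2,8,0,0,0,-0.2,0],[2.5,10,0,0,0,-0.25,0],[3,12,0,0,0,-0.3,0],[3.5,14,0,0,0,-0.35,0],[4,16,0,0,0,-0.4,0]]]'
python3 -m creep '[[[0.5,2,0,0,0,-0.05,0],[1,4,0,0,0,-0.1,0],[1.5,6,0,0,0,-0.15,0],[2,8,0,0,0,-0.2,0],[2.5,10,0,0,0,-0.25,0],[3,12,0,0,0,-0.3,0],[3.5,14,0,0,0,-0.35,0],[4,16,0,0,0,-0.4,0]]]'
python3 -m creep '[[[0.2,1.8,0,0,0,-0.05,0],[0.3,3,0,0,0,-0.1,0],[0.4,3.7,0,0,0,-0.15,0],[0.5,4,0,0,0,-0.195,0],[0.5,4,0,0,0,-0.23,0],[0.5,4,0,0,0,-0.255,0],[0.5,4,0,0,0,-0.27,0],[0.5,4,0,0,0,-0.275,0]]]'
cat > f.py <<'E'
from h import *
import sys
s=arm.observe();print(s["ee_pos"],s["wrist_force"],np.degrees(s["q"][0]-s["q"][5]))
for n,z0 in(("wrist",0),("top",0),("scene",0)):
    c=arm.camera(n);cv2.imwrite(f"pics/{n}_{sys.argv[1]}.png",c["image"])
    T=toolT(s)@np.array(c["tool_from_camera"]) if n=="wrist" else None
    for k,z in (("spout",.112),("cup_mouth",.067),("ball_center",.120),("dish_mid",.103)):
        for a in arm.pinpoint(n,k)[:2]:
            u,v=a["location"]
            if n!="wrist":p=w(c,u,v,z)
            else:
                d=T[:3,:3]@[(u-c["cx"])/c["fx"],(v-c["cy"])/c["fy"],1];o=T[:3,3];p=o+d*(z-o[2])/d[2]
            print(n,k,round(a["conf"],2),np.round([u,v]),p[:2])
    P=cloud(c,np.ones((420,560),bool),toolT(s))
    ctr=np.array([.5294,.0905])
    r=np.hypot(*(P[:,:2]-ctr).T)
    b=P[(r<.1)&(P[:,2]>.100)&(P[:,2]<.127)&(r>.055)]; print("dish rim pts",len(b))
    if len(b)>30:
        rr=np.hypot(*(b[:,:2]-ctr).T); t=b[rr>.075]; print(" spout pts",len(t),t.mean(0) if len(t) else 0, t[:,1].max() if len(t) else 0)
    q=P[(np.hypot(P[:,0]-.5455,P[:,1]-.179)<.05)&(P[:,2]>.06)&(P[:,2]<.072)]
    if len(q)>10: print(" cup",len(q),cv2.minEnclosingCircle((q[:,:2]*1000).astype(np.float32)))
E
python3 f.py e
```

```text
time: 18.35
ee_pos: [0.5211, 0.0548, 0.1757]
orientation: [[0.0, 0.779, -0.627], [0.0, -0.627, -0.779], [-1.0, 0.0, -0.0]]
wrist_force: [0.6, 0.3, -3.4]
finger_gap: 0.0135
time: 19.02
ee_pos: [0.5251, 0.0708, 0.1756]
orientation: [[-0.0, 0.474, -0.881], [0.0, -0.881, -0.474], [-1.0, -0.0, -0.0]]
wrist_force: [0.4, 0.2, -2.1]
finger_gap: 0.0137
time: 19.68
ee_pos: [0.5291, 0.0868, 0.1757]
orientation: [[-0.0, 0.093, -0.996], [0.0, -0.996, -0.093], [-1.0, -0.0, 0.0]]
wrist_force: [0.6, -0.3, -2.5]
finger_gap: 0.0134
time: 20.35
ee_pos: [0.5296, 0.0907, 0.1756]
orientation: [[-0.0, -0.179, -0.984], [0.0, -0.984, 0.179], [-1.0, -0.0, 0.0]]
wrist_force: [0.1, 0.2, -2.6]
finger_gap: 0.0137
[0.5296 0.0907 0.1756] [ 0.1259  0.2009 -2.6092] -100.29400591859981
wrist spout 0.83 [157. 220.] [0.5482 0.1803]
wrist cup_mouth 0.92 [173. 209.] [0.5433 0.1834]
wrist ball_center 0.59 [270. 227.] [0.5292 0.0939]
wrist dish_mid 0.98 [272. 222.] [0.5275 0.0926]
wrist dish_mid 0.68 [272. 272.] [0.4825 0.1009]
dish rim pts 5880
 spout pts 807 [0.5434 0.1726 0.1138] 0.18328566299887333
 cup 656 ((546.9991455078125, 182.67300415039062), 35.74873352050781)
top cup_mouth 0.78 [250. 242.] [0.5421 0.1767]
top dish_mid 0.77 [290. 247.] [0.5279 0.0835]
top dish_mid 0.51 [355. 200.] [ 0.6351 -0.0615]
dish rim pts 248
 spout pts 0 0 0
 cup 16 ((542.1341552734375, 181.91038513183594), 34.751304626464844)
scene spout 0.57 [273. 182.] [0.5398 0.183 ]
scene cup_mouth 0.56 [273. 201.] [0.543  0.1778]
scene cup_mouth 0.56 [219. 257.] [ 0.5723 -0.0133]
scene ball_center 0.63 [237. 196.] [0.522  0.0946]
scene ball_center 0.28 [237. 204.] [0.5397 0.0753]
scene dish_mid 0.86 [239. 205.] [0.5299 0.0922]
scene dish_mid 0.6 [273. 203.] [0.5779 0.1369]
dish rim pts 1074
 spout pts 82 [0.5429 0.1716 0.1147] 0.18092166889754097
 cup 161 ((548.1740112304688, 180.59915161132812), 37.0252685546875)
```

View pics/wrist_e.png

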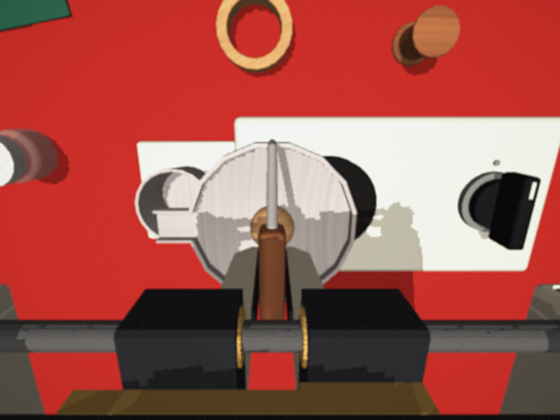

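View pics/scene_e.png

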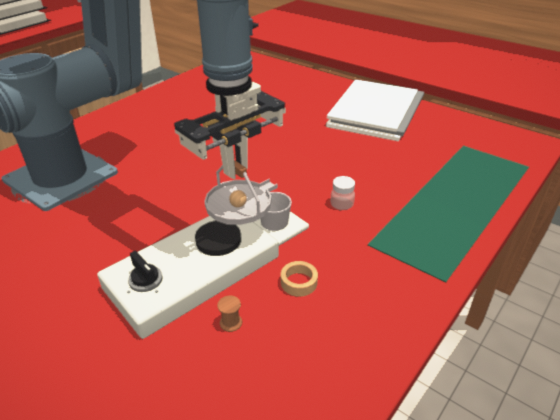

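View pics/top_e.png

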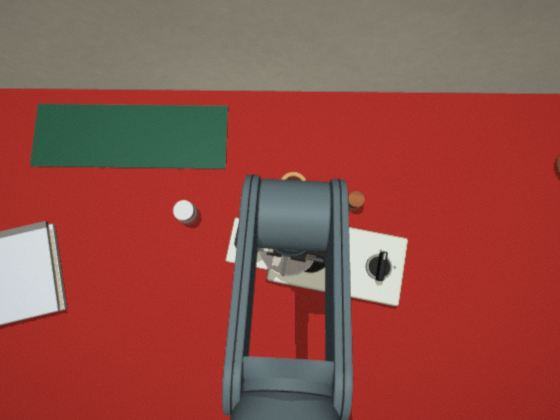

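The dish is held with its spout over the cup and the ball in the middle. The handle bar lies across the spinner. I'll hold still for one call, then check level and drift before handing in.

```bash
python3 -m creep '[[[0,0,0,0,0,0,0],[0,0,0,0,0,0,0],[0,0,0,0,0,0,0],[0,0,0,0,0,0,0],[0,0,0,0,0,0,0],[0,0,0,0,0,0,0],[0,0,0,0,0,0,0],[0,0,0,0,0,0,0]]]' 40
python3 f.py f | grep -v top
python3 - <<'E'
from h import *
for n in("wrist","scene"):
    s=arm.observe();c=arm.camera(n);P=cloud(c,np.ones((420,560),bool),toolT(s))
    d=P-[.5296,.0907,0];r=np.hypot(d[:,0],d[:,1]);a=np.arctan2(d[:,1],d[:,0])
    m=(r>.056)&(r<.067)&(P[:,2]>.1)&(P[:,2]<.135);P=P[m];a=a[m];k=(np.degrees(a)//10).astype(int)
    t=np.array([P[k==i][np.argmax(P[k==i][:,2])] for i in set(k) if (k==i).sum()>4])
    A=np.c_[t[:,:2]-[.5296,.0907],np.ones(len(t))]
    for _ in range(3):
        x=np.linalg.lstsq(A,t[:,2],rcond=None)[0];g=abs(A@x-t[:,2])<.003;A,t=A[g],t[g]
    print(n,len(t),"rim z",x[2],"tilt deg",np.degrees(x[:2]))
    b=cloud(c,np.ones((420,560),bool),toolT(s));q=b[(np.hypot(b[:,0]-.4915,b[:,1]+.121)<.045)&(b[:,2]>.08)&(b[:,2]<.1)]
    if len(q)>9:print("bar",pca(q)[1])
    q=b[(b[:,2]>.042)&(b[:,2]<.048)&(abs(b[:,0]-.52)<.12)&(b[:,1]<.16)&(b[:,1]>-.25)];print("plate",rect(q)[2])
c=arm.camera("scene")
for k in("spool","tape","bead_jar"):
    r=arm.pinpoint("scene",k);print(k,[(a["conf"],w(c,*a["location"],0)[:2]) for a in r[:1]])
E
```

```text
time: 21.77
ee_pos: [0.5296, 0.0906, 0.1756]
orientation: [[-0.0, -0.178, -0.984], [-0.0, -0.984, 0.178], [-1.0, 0.0, 0.0]]
wrist_force: [0.1, 1.5, -2.2]
finger_gap: 0.0136
[0.5296 0.0906 0.1756] [ 0.1035  1.5061 -2.1792] -100.27014612794042
wrist spout 0.7 [156. 224.] [0.5451 0.1823]
wrist cup_mouth 0.78 [173. 208.] [0.5444 0.1825]
wrist cup_mouth 0.2 [515. 216.] [ 0.4801 -0.1291]
wrist ball_center 0.87 [269. 226.] [0.5305 0.0941]
wrist dish_mid 0.56 [272. 222.] [0.527  0.0931]
dish rim pts 5874
 spout pts 800 [0.5433 0.1726 0.1138] 0.18372880900011168
 cup 656 ((546.5817260742188, 182.21202087402344), 35.73384475708008)
dish rim pts 248
 spout pts 0 0 0
 cup 16 ((542.0667724609375, 181.86114501953125), 34.78783416748047)
scene spout 0.6 [272. 186.] [0.5487 0.1704]
scene spout 0.25 [237. 208.] [0.5411 0.0733]
scene cup_mouth 0.61 [274. 200.] [0.5418 0.1826]
scene ball_center 0.56 [237. 196.] [0.5235 0.0938]
scene dish_mid 0.6 [236. 205.] [0.5249 0.0875]
dish rim pts 1078
 spout pts 80 [0.5428 0.1718 0.1144] 0.1808430493129971
 cup 168 ((546.3712158203125, 180.21463012695312), 36.977596282958984)
wrist 27 rim z 0.12229752514028584 tilt deg [ 0.0865 -0.5148]
bar 169.4246067228027
plate 79.65641021728516
scene 33 rim z 0.12248855677468827 tilt deg [-0.2162  0.0505]
bar 170.62868696762612
plate 80.0481185913086
spool [(0.6, array([ 0.6525, -0.0692]))]
tape [(0.68, array([0.6896, 0.0773]))]
bead_jar [(0.8, array([0.6128, 0.3392]))]
```

View pics/wrist_f.png

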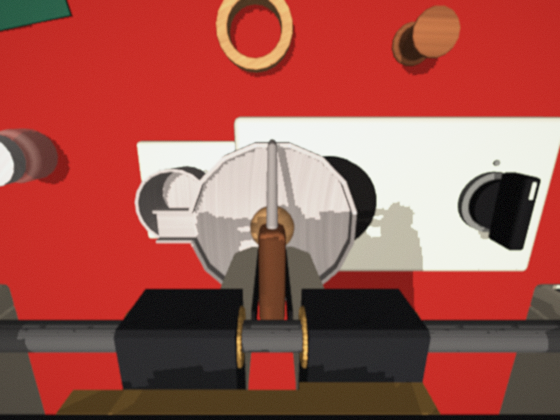

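The checks agree: the dish is level and still, the ball is at (270,225) in its middle, and the spout tip is over the cup's centre. The bystanders have not moved. I'm handing in.

```bash
python3 -c "
from bench import arm
print(arm.close_job())"
```

```text
the job is handed in; nothing more can be done
None
```

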